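# Put the bench mill in gear

### The job

The bench hand mill was left out of gear after cleaning: push its gear knob gently down and rock it to and fro until the teeth under it mesh and it sinks fully home, never forcing tooth against tooth. Then take the crank by its wooden grip and wind it at least a quarter turn clockwise (seen from above) to see that the gear carries, let go, and leave the knob fully down. Leave the catch cup and the other things on the counter where they stand.

Things in the scene. Friction and masses are not known exactly. Their poses are not given: they have to be found in the camera images.
- bench_mill: the fixed, crank-topped bench coffee mill: aluminium burr housing 88 mm across on a column and a dark 160 x 140 mm base. Origin on the counter under the vertical spindle axis; z up, +x towards the column at its back; the open side with the catch cup faces -x. A dark round gear case, 110 mm across, ends 163 mm up; a steel bean funnel stands at its back left, 190 mm high.
- dog_ring_top (a point): point on the spindle axis level with the tops of the dog teeth of the drive ring, a flat steel ring on the gear case: ten upright teeth, each 7.5 mm wide, 8 mm high, at 22 to 37 mm radius, pitch 36 degrees. Fixed to the mill: it does not show how the ring is turned, which is not given. The ring turns only against the burr's drag, 0.15 N m.
- gear_knob (a joint): travel of the gear knob in m: 0 up, out of gear; 0.006 its teeth stand on the ring's teeth; 0.014 fully down, in gear (a stop). Knob, stem and a steel sleeve with five teeth under the crank are one piece, keyed to the spindle: turning the knob turns the crank too. It stays where it is left; pushing it down takes 1.5 N, lifting 4.5 N, plus some damping (12 N per m/s).
- gear_knob_mid (a point): point on the spindle axis in the round fluted aluminium knob on top of the mill, where to grip it: knob 36 mm across, from 20 mm below to 16 mm above this point, 262 mm above the counter when up. Play in mesh is 7 degrees; within any 36 degrees of turning there is one place where it drops. Tooth tops rub (0.25): above about 20 N they drag the ring along.
- crank (a joint): angle of crank, spindle and knob in rad, growing clockwise seen from above; at 0 the arm points 1.95 rad clockwise from the mill's +x (to the mill's right and a little to the front). No end stop; stays where it is left (drag 0.04 N m out of gear, 0.2 N m in gear).
- crank_grip_mid (a point): where to hold the upright dark wooden crank grip: 26 mm across, from 30 mm below to 22 mm above this point, 100 mm from the spindle axis, 249 mm above the counter. It spins freely on its pin, so it may be held in one orientation while the crank goes round. The crank arm is a steel bar 16 mm wide, 208 to 216 mm up; the hub's top is at 218 mm.
- catch_cup: steel dosing cup, 59 mm across, 57 mm high, standing on the mill's base (its top 14 mm up) under the outlet; origin at the centre of its underside. Leave it.
- tamper: coffee tamper with a turned wooden handle, 58 mm across, 82 mm high, standing right of the mill; origin at the centre of its underside. Leave it.
- shot_glass: small glass, 48 mm across, 58 mm high, left of the mill; origin at the centre of its underside. Leave it.
- milk_jug: steel milk jug, 88 x 121 mm, 95 mm high, right of the mill; origin at the centre of its underside. Leave it.
- espresso_cup: white espresso cup, 58 x 85 mm, 56 mm high, on the right; origin at the centre of its underside. Leave it.
- bar_brush: purple counter brush, 30 x 86 mm, 22 mm high, lying on the left; origin at the centre of its underside. Leave it.

How it is judged:
By the outcome, as a careful person would: the job done as asked, in the order asked, and still so for the second after the job is handed in, with the robot touching nothing.
It also fails if it takes over 67 s, if anything falls off the work surface, if the arm or the gripper's body presses on something with over 40 N, if the wrist force passes 120 N, or if a joint passes its speed limit or range.

### The arm

A 6-joint arm with a two-finger parallel gripper is mounted at the origin on a cart in front of the work surface, level with it; the furniture and walls round the work are solid. World frame = base frame: x ahead of the robot, y to its left, z up, the work surface at z = 0. Lengths are in m, angles in rad, forces in N, time in s.
With the tool pointing down it reaches from about 0.325 to 0.9 m from the base axis. Payload 3.5 kg.
Tool frame: the origin (TCP) lies midway between the tips of the shut fingers; the grasp point (between the pads) lies 19 mm behind it; z points along the fingers, y is the line along which they close (so a half turn about z gives the same grasp; the last joint's range is limited). The gripper opens to 85 mm and grips with 20 to 120 N. Pads are 22 mm wide; open, the fingers measure 114 mm over their backs; the gripper's body (76 mm by 85 mm) begins 54 mm behind the grasp point. The pads swing forward as they close: fully open they stand 13 mm farther back than shut.
Start: joints at [1.146, 0.276, -0.026, 1.268, 0, 1.467], TCP at [0.198, 0.593, 0.194] pointing down, gripper open.
Joint ranges: [-3.12, 3.12], [-0.85, 1.88], [-1.08, 1.24], [-1.95, 2.15], [-1.57, 1.53], [-3.14, 3.14]. Speed limits (rad/s): [2.57, 2.57, 3.14, 3.14, 3.14, 3.14].

### API

Orientations are given as [roll, pitch, yaw] about the fixed x, y, z axes, in that order (R = Rz(yaw) Ry(pitch) Rx(roll)).
In Python, from rig import bot, eyes gives the robot as it stands. The module is installed in compiled form; this text tells all that it offers.
- The arm moves only by the shell command python3 -m pendant 'ROWS' [FORCE]. ROWS is a JSON object of lists of equal length, an entry for each row: "jaw": the opening, from 0 (shut) to 1 (fully open); "slide": the shift along the tool's x, y, z in mm, a list of three; "yaw": the turn about the tool's z in rad. A call has 1 to 12 rows; each row is the pose to reach, as a shift and turn from the pose commanded when the call began, along the tool's axes at that moment; what a row does not reach only later rows make up. A row lasts 1/12 s, in which the tool goes at most 41.7 mm and 7.16 degrees, less where a joint would pass 70% of its speed; a pose out of reach is approached as far as the arm can. A call with a gripper value outside its range is refused whole. The fingers move at their own pace and stop on an object; FORCE is the grip in N (left out, the last holds). Time passes only in rows, so rows that repeat a pose let the fingers close. It gives the time, the measured TCP pose, the force, the opening and the grip force at its end, in the units of the state.
- bot.observe(): the state, without advancing time (a new reading comes with each control period).
- eyes.read_camera(name): name is "scene" or "top"; returns a dict with "frame" (400x640x3 uint8, blue, green, red), "fx", "fy", "cx", "cy" (pixels), "rvec" (rotation vector, rad) and "tvec" (3), from world to camera coordinates, as OpenCV has them. Camera axes: x right, y down, z forward; pixel columns grow to the right and rows downward; lengths in m; the calibration is good to about 2 mm. A picture is of the moment at which its call begins. There is no depth.
- bot.finish_job(): hands the job in; it is judged then, once.
The state is a dict: "t": time; "joint_positions": joint angles; "joint_vel": joint speeds; "joint_efforts": joint torques, N m; "tcp_pos": TCP position; "eef_rot": TCP orientation; "contact_force": force on the tool from outside, world axes, zero at the start; "moment": the same for the moment, N m; "opening": opening from 0.0 (shut) to 1.0 (fully open); "grasp_force": force on a finger pad.
Only numpy, scipy, OpenCV 4.12 (cv2) and the standard library are available. Lean on these libraries where they do the work, as an engineer would, in place of code of your own. Each camera call takes 0.05 s, during which the arm holds its last target. There are 200 camera calls.

## Working session

There is one attempt and no reset: what is moved stays moved. The work goes in short steps, Python scripts to look and compute and a shell command to move; the robot and the scene stay as the last step left them, time stands still between calls to the robot, and variables do not carry over. Pictures are saved under pics/ and viewed, at most 10 in all, crops included, and the job is handed in when it is done.

```bash
mkdir -p pics; python3 - <<'E'
from rig import bot, eyes
import cv2,pickle
print(bot.observe())
for n in("scene","top"):
    c=eyes.read_camera(n);cv2.imwrite(f"pics/{n}0.png",c["frame"]);pickle.dump(c,open(f"{n}.pkl","wb"))
    print(n,{k:c[k] for k in c if k!="frame"})
E
```

```text
{'t': 0.0, 'joint_positions': array([ 1.14561232e+00,  2.77127412e-01, -2.78976404e-02,  1.26800895e+00,
        1.41885080e-05,  1.46739427e+00]), 'joint_vel': array([ 2.27897802e-05,  2.65665132e-04,  1.62407959e-05, -9.81665735e-04,
       -1.57543875e-03,  6.58322133e-04]), 'joint_efforts': array([ 1.13554641e-03, -4.45506012e+01,  2.95203888e+01,  1.64528098e-02,
       -6.75962838e-05, -1.05594424e-05]), 'tcp_pos': array([0.19730544, 0.59211987, 0.19245538]), 'eef_rot': array([-3.13936840e+00, -2.45080409e-04,  2.81981041e+00]), 'contact_force': array([0.33710359, 0.73303837, 0.51649124]), 'moment': array([-0.01545706,  0.01566571, -0.02088859]), 'grasp_force': 0.0, 'opening': 1.0008338024362429}
scene {'fx': 512.9368399449587, 'fy': 512.9368399449587, 'cx': 320.9835575373193, 'cy': 207.95768664816188, 'rvec': array([ 0.22101721, -2.5399939 ,  1.71227099]), 'tvec': array([0.52133718, 0.15136404, 1.41117395])}
top {'fx': 489.7216504011756, 'fy': 489.7216504011756, 'cx': 316.491250304869, 'cy': 195.47198386508344, 'rvec': array([ 1.97582189, -1.66406532,  0.58904135]), 'tvec': array([0.05707706, 0.50799763, 1.37250527])}
```

View pics/scene0.png

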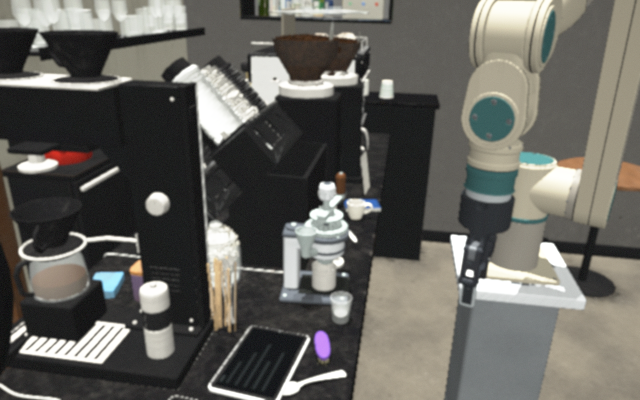

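View pics/top0.png

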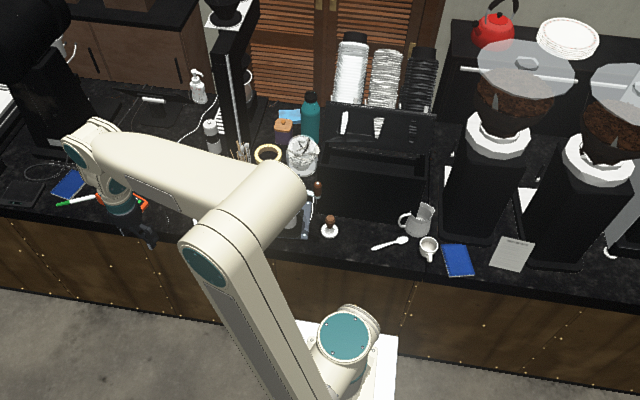

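Scene: mill knob at about (327,188), housing (327,232), column (290,247), shot glass (341,306), brush (322,345), brown grip about (341,182). Top: the arm hides most of the mill; tamper at (329,226), a brown spot at (318,188). Zooming in.

```bash
cat > h.py <<'E'
import cv2,numpy as np,pickle
def load(n): return pickle.load(open(n+".pkl","rb"))
def KRt(c): return np.array([[c["fx"],0,c["cx"]],[0,c["fy"],c["cy"]],[0,0,1]]),cv2.Rodrigues(c["rvec"])[0],np.array(c["tvec"])
def plane(c,uv,z):
    K,R,t=KRt(c); o=-R.T@t; d=R.T@np.linalg.inv(K)@np.array([*uv,1.]); return o+d*(z-o[2])/d[2]
def proj(c,p):
    K,R,t=KRt(c); q=K@(R@np.array(p)+t); return q[:2]/q[2]
def tri(c1,uv1,c2,uv2):
    A=[K@np.c_[R,t] for K,R,t in(KRt(c1),KRt(c2))]
    X=cv2.triangulatePoints(A[0],A[1],np.float64(uv1).reshape(2,1),np.float64(uv2).reshape(2,1))[:,0]; return X[:3]/X[3]
E
python3 - <<'E'
from h import *
s,t=load("scene"),load("top")
a=cv2.resize(s["frame"][165:335,265:395],None,fx=3.5,fy=3.5,interpolation=cv2.INTER_CUBIC)
b=cv2.resize(t["frame"][165:265,285:350],None,fx=5,fy=5,interpolation=cv2.INTER_CUBIC)
im=np.zeros((600,800,3),np.uint8);im[:595,:455]=a;im[:500,460:785]=b;cv2.imwrite("pics/z.png",im)
k=plane(s,(327,183),.278);print("knob",k,proj(t,k)); print("brown as grip",plane(s,(341,173),.271))
print("cams",[-KRt(c)[1].T@KRt(c)[2] for c in(s,t)])
E
```

```text
knob [0.4822062  0.23967349 0.278     ] [284.61983552 171.92536701]
brown as grip [0.46251309 0.13998904 0.271     ]
cams [array([0.33153226, 1.31921549, 0.66020625]), array([-0.45050558,  0.00400466,  1.39359922])]
```

View pics/z.png

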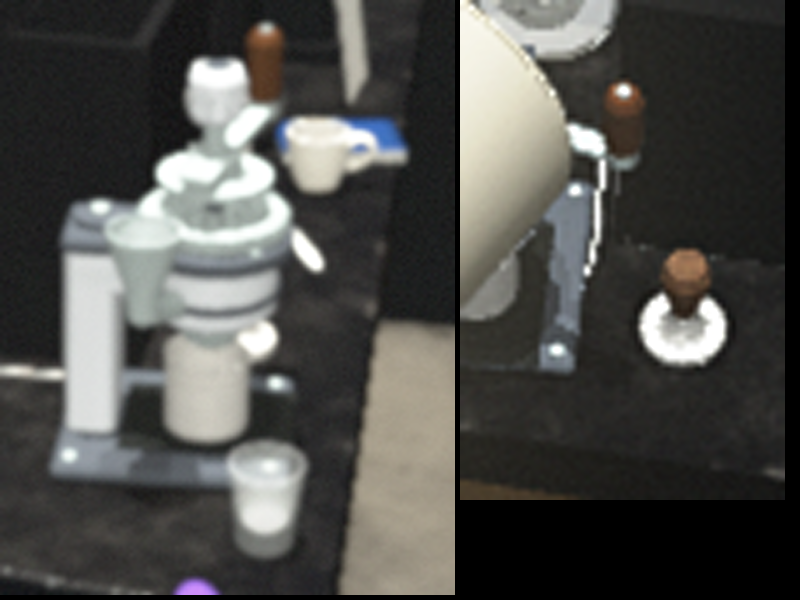

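The zoom shows the knob centred at scene column 327 with its top at about row 181. The wooden grip spans scene (341,171–194) and top (317.6,181–196). I'll move in above the knob, then look again.

```bash
cat >> h.py <<'E'
from scipy.spatial.transform import Rotation as Ro
def rel(o,target):
    R=Ro.from_euler("xyz",o["eef_rot"]); return np.round(1000*R.inv().apply(np.array(target)-o["tcp_pos"]),1)
E
python3 - <<'E'
from h import *
from rig import bot
s,t=load("scene"),load("top")
g=tri(s,(340.7,182.5),t,(317.6,188.7));print("grip",g)
for z in(.262,.278): print(plane(s,(327,190.5 if z==.262 else 183.5),z))
o=bot.observe();print(rel(o,(.45,.29,.36)), rel(o,(.3,.5,.36)))
E
```

```text
grip [0.46267724 0.13555807 0.24491572]
[0.4810043  0.24487262 0.262     ]
[0.48170741 0.24302059 0.278     ]
[-335.2 -207.1 -167.1] [-126.5  -55.4 -167.4]
```

```bash
python3 -m pendant '{"jaw":[1,1,1,1,1,1,1,1,1,1,1,1],"slide":[[0,0,-41],[-10,-5,-82],[-40,-20,-120],[-70,-40,-150],[-107,-62,-167],[-145,-85,-167],[-180,-108,-167],[-215,-130,-167],[-250,-152,-167],[-285,-174,-167],[-320,-196,-167],[-335,-207,-167]],"yaw":[0,0,0,0,0,0,0,0,0,0,0,0]}' 30
python3 - <<'E'
from h import *
from rig import bot,eyes
import pickle
ims=[]
for n in("scene","top"):
    c=eyes.read_camera(n);pickle.dump(c,open(n+".pkl","wb"));ims.append(c["frame"])
o=bot.observe();print(o["tcp_pos"],o["eef_rot"],o["joint_positions"],o["contact_force"]);s,t=load("scene"),load("top")
a=cv2.resize(s["frame"][100:270,265:395],None,fx=3.5,fy=3.5,interpolation=cv2.INTER_CUBIC)
b=cv2.resize(t["frame"][110:260,240:350],None,fx=3.1,fy=3.1,interpolation=cv2.INTER_CUBIC)
im=np.zeros((600,800,3),np.uint8);im[:595,:455]=a;im[:b.shape[0],457:457+b.shape[1]]=b;cv2.imwrite("pics/z2.png",im)
print(proj(s,o["tcp_pos"]),proj(t,o["tcp_pos"]))
E
```

```text
t: 1.1
tcp_pos: [0.451, 0.2884, 0.3601]
eef_rot: [-3.141, -0.0, 2.819]
contact_force: [0.4, 1.1, 0.4]
opening: 0.997
grasp_force: 0.0
[0.45267889 0.28655174 0.35973091] [-3.13963091e+00  5.42197882e-04  2.81285356e+00] [ 0.44475878  0.07733814  0.07768263  1.57212346 -0.00178238  0.77349928] [0.1261541  0.81618373 0.56551642]
[338.6556148  154.47023652] [265.26192714 158.66650821]
```

View pics/z2.png

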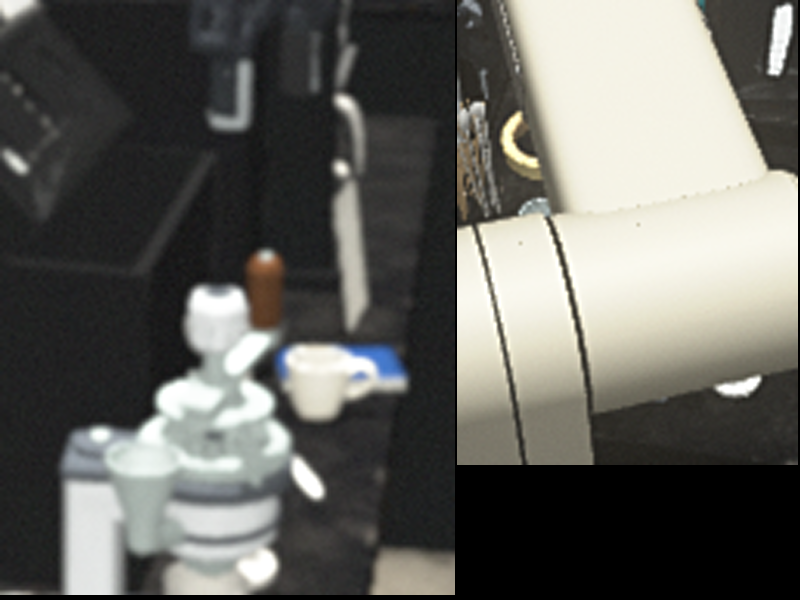

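The arm hides the mill completely in the top view; in the scene view the knob is at (327,188) and the wooden grip at (341,183). I'll swing aside to the right for one clean stereo look.

```bash
python3 -m pendant '{"jaw":[1,1,1,1,1,1,1,1,1,1,1,1],"slide":[[-13,-38,-5],[-26,-77,-10],[-39,-116,-15],[-52,-155,-20],[-65,-194,-20],[-78,-233,-20],[-91,-272,-20],[-104,-311,-20],[-117,-350,-20],[-130,-389,-20],[-143,-428,-20],[-156,-467,-20]],"yaw":[0,0,0,0,0,0,0,0,0,0,0,0]}'
python3 - <<'E'
from h import *
from rig import bot,eyes
import pickle
for n in("scene","top"):
    c=eyes.read_camera(n);pickle.dump(c,open(n+".pkl","wb"))
o=bot.observe();print(o["tcp_pos"]);s,t=load("scene"),load("top")
a=cv2.resize(s["frame"][165:265,290:350],None,fx=6,fy=6,interpolation=cv2.INTER_CUBIC)
b=cv2.resize(t["frame"][150:250,255:325],None,fx=6,fy=6,interpolation=cv2.INTER_CUBIC)
im=np.zeros((600,790,3),np.uint8);im[:,:360]=a;im[:,365:785]=b;cv2.imwrite("pics/z3.png",im)
E
```

```text
t: 2.2
tcp_pos: [0.4499, -0.2029, 0.3804]
eef_rot: [3.141, -0.0, 2.82]
contact_force: [0.9, 0.3, 0.6]
opening: 1.001
grasp_force: 0.0
[ 0.4501454  -0.20613734  0.37915034]
```

View pics/z3.png

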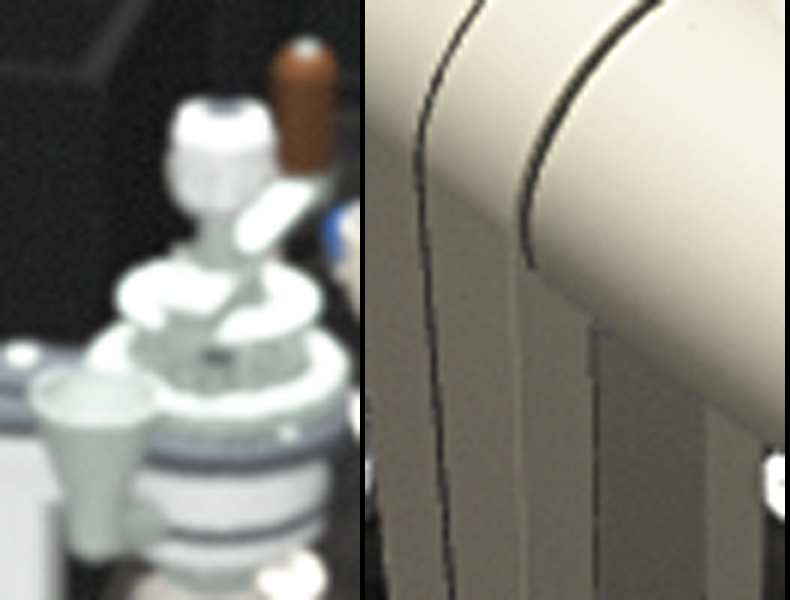

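The top view is still blocked, this time by the shoulder. Swinging farther right.

```bash
python3 -m pendant '{"jaw":[1,1,1,1,1,1,1,1,1,1,1,1],"slide":[[12,-36,0],[24,-72,0],[36,-108,0],[48,-144,0],[60,-180,0],[72,-216,0],[84,-252,0],[96,-288,0],[108,-324,0],[120,-360,0],[130,-395,0],[130,-411,0]],"yaw":[0,0,0,0,0,0,0,0,0,0,0,0]}'
python3 - <<'E'
from h import *
from rig import bot,eyes
import pickle
for n in("scene","top"):
    c=eyes.read_camera(n);pickle.dump(c,open(n+".pkl","wb"))
s,t=load("scene"),load("top")
def m(c,box):
    x0,y0,x1,y1=box;f=c["frame"][y0:y1,x0:x1];h=cv2.cvtColor(f,cv2.COLOR_BGR2HSV)
    k=cv2.inRange(h,(3,110,60),(20,255,255));n,l,st,ce=cv2.connectedComponentsWithStats(k)
    for i in range(1,n):
        if st[i,4]>20: print(st[i][:4]+[x0,y0,0,0],st[i,4],ce[i]+[x0,y0])
m(s,(330,165,352,200));m(t,(300,170,345,250))
b=cv2.resize(t["frame"][145:245,225:345],None,fx=6,fy=6,interpolation=cv2.INTER_CUBIC);cv2.imwrite("pics/z4.png",b)
for y in(.234,.244):
  for z in(.278,.262,.242): print(y,z,proj(s,(.4815,y,z)),proj(t,(.4815,y,z)))
E
```

```text
t: 3.3
tcp_pos: [0.1953, -0.5525, 0.3796]
eef_rot: [3.141, -0.001, 2.818]
contact_force: [0.8, -0.2, -0.6]
opening: 0.999
grasp_force: 0.0
[335 173  11  20] 166 [340.24698795 182.36144578]
[314 182   8   7] 33 [317.21212121 185.06060606]
[326 215   8   9] 44 [329.56818182 218.54545455]
0.234 0.278 [327.67919503 182.20860409] [286.42792854 172.35686204]
0.234 0.262 [327.48969488 188.86725404] [286.60379017 175.80998201]
0.234 0.242 [327.25555936 197.09429994] [286.81944608 180.04448034]
0.244 0.278 [327.02711321 183.64882854] [283.15695458 171.90658844]
0.244 0.262 [326.83951136 190.35274798] [283.3605713  175.36145385]
0.244 0.242 [326.60774264 198.63496301] [283.61026567 179.59814164]
```

View pics/z4.png

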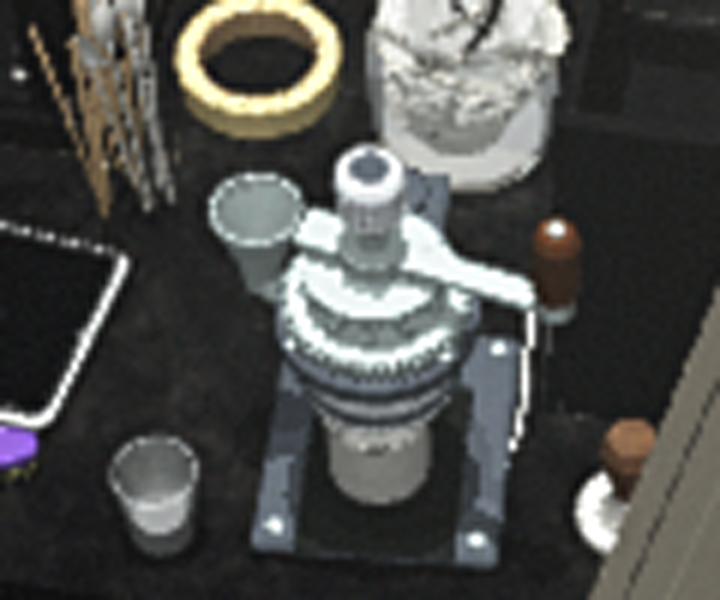

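Clean view: the knob top is at crop (370,166), so top pixel (286.7,172.7). That agrees with the knob axis at about (0.481, 0.2335). The wooden grip is at crop (557,260), about (0.463, 0.136). Returning to above the knob.

```bash
python3 -m pendant '{"jaw":[1,1,1,1,1,1,1,1,1,1,1],"slide":[[-12,37,0],[-24,74,0],[-36,111,0],[-48,148,0],[-60,185,0],[-72,222,0],[-84,259,0],[-96,296,0],[-108,333,0],[-120,370,0],[-130,409,0]],"yaw":[0,0,0,0,0,0,0,0,0,0,0]}'
python3 -m pendant '{"jaw":[1,1,1,1,1,1,1,1,1,1,1,1],"slide":[[9,37,0],[18,74,0],[28,111,0],[37,148,0],[46,185,0],[56,222,0],[65,259,0],[75,296,0],[84,333,0],[94,370,5],[103,400,10],[110,427,20]],"yaw":[0,0,0,0,0,0,0,0,0,0,0,0]}'
python3 -m pendant '{"jaw":[1,1],"slide":[[0,0,0],[0,0,0]],"yaw":[0,0]}'
cat > look.py <<'E'
from h import *
from rig import bot
import sys
P=[]
from rig import bot
o=bot.observe();print(o["t"],o["tcp_pos"].round(4),o["eef_rot"].round(3),o["joint_positions"].round(2),o["contact_force"].round(1),o["moment"].round(2))
if len(sys.argv)>3: print(rel(o,[float(v) for v in sys.argv[1:4]]))
E
python3 look.py .481 .2335 .243
```

```text
t: 4.32
tcp_pos: [0.4503, -0.1997, 0.3808]
eef_rot: [3.141, 0.0, 2.822]
contact_force: [-0.1, -0.8, 0.7]
opening: 0.999
grasp_force: 0.0
t: 5.32
tcp_pos: [0.4784, 0.2402, 0.3616]
eef_rot: [3.14, 0.001, 2.824]
contact_force: [1.0, -0.7, 0.4]
opening: 1.003
grasp_force: 0.0
t: 5.48
tcp_pos: [0.478, 0.2383, 0.3597]
eef_rot: [-3.14, -0.002, 2.825]
contact_force: [-0.6, 0.4, -0.1]
opening: 1.001
grasp_force: 0.0
5.4833 [0.478  0.2383 0.3597] [-3.140e+00 -2.000e-03  2.825e+00] [0.34 0.08 0.08 1.57 0.   0.66] [-0.6  0.4 -0.1] [ 0.04  0.01 -0.  ]
[ -4.6  -3.5 116.7]
```

```bash
python3 -m pendant '{"jaw":[0.8,0.8,0.8,0.8,0.8,0.8],"slide":[[-4,-3,25],[-4,-3,50],[-4,-3,75],[-4,-3,100],[-4,-3,116],[-4,-3,116]],"yaw":[0,0,0,0,0,0]}' 30
python3 - <<'E'
from h import *
from rig import eyes
s=eyes.read_camera("scene");cv2.imwrite("pics/z5.png",cv2.resize(s["frame"][130:230,270:380],None,fx=5,fy=5,interpolation=cv2.INTER_CUBIC))
E
python3 look.py .481 .2335 .243
```

```text
t: 5.98
tcp_pos: [0.4797, 0.2305, 0.2411]
eef_rot: [-3.137, -0.006, 2.819]
contact_force: [-0.0, -0.4, 0.1]
opening: 0.797
grasp_force: 0.0
6.0333 [0.4811 0.231  0.2433] [-3.139e+00 -3.000e-03  2.819e+00] [ 0.33  0.09 -0.14  1.34 -0.    0.65] [0.2 0.4 0.4] [-0.06  0.   -0.01]
[0.9 2.4 0.3]
```

View pics/z5.png

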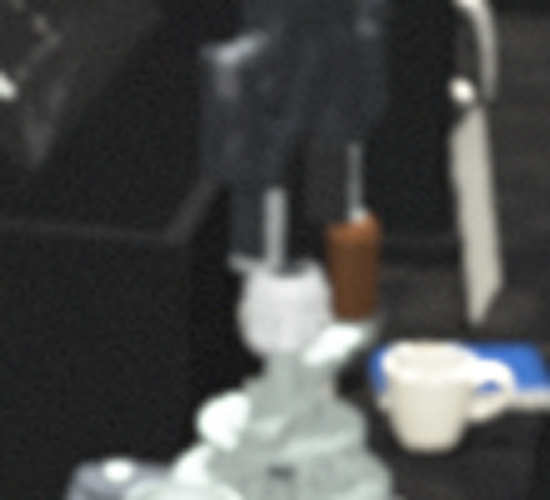

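In this view the fingers seem to end at the top of the knob, about 17 px above where the TCP projects. I'll check before closing.

```bash
python3 - <<'E'
from h import *
from rig import eyes,bot
s=eyes.read_camera("scene");o=bot.observe();R=Ro.from_euler("xyz",o["eef_rot"]).as_matrix()
f=cv2.resize(s["frame"][130:230,270:350],None,fx=5,fy=5,interpolation=cv2.INTER_CUBIC)
def mk(img,c,p,off,k,col): u=(proj(c,p)-off)*k; cv2.circle(img,tuple(int(v) for v in u),4,col,1)
for d in(-.034,.034):
  for z,col in((-.008,(0,0,255)),(-.03,(0,255,0)),(-.06,(255,0,0))): mk(f,s,o["tcp_pos"]+R@[0,d,z],np.array([270,130]),5,col)
s0=cv2.imread("pics/scene0.png");g=cv2.resize(s0[220:320,440:520],None,fx=5,fy=5,interpolation=cv2.INTER_CUBIC)
R0=Ro.from_euler("xyz",[-3.1394,0,2.82]).as_matrix();p0=np.array([.1973,.5921,.1925])
for d in(-.0425,.0425):
  for z,col in((-.013,(0,0,255)),(-.035,(0,255,0)),(-.065,(255,0,0))): mk(g,s,p0+R0@[0,d,z],np.array([440,220]),5,col)
cv2.imwrite("pics/z6.png",np.hstack([f,g])[:500])
E
```

```text
(no output)
```

View pics/z6.png

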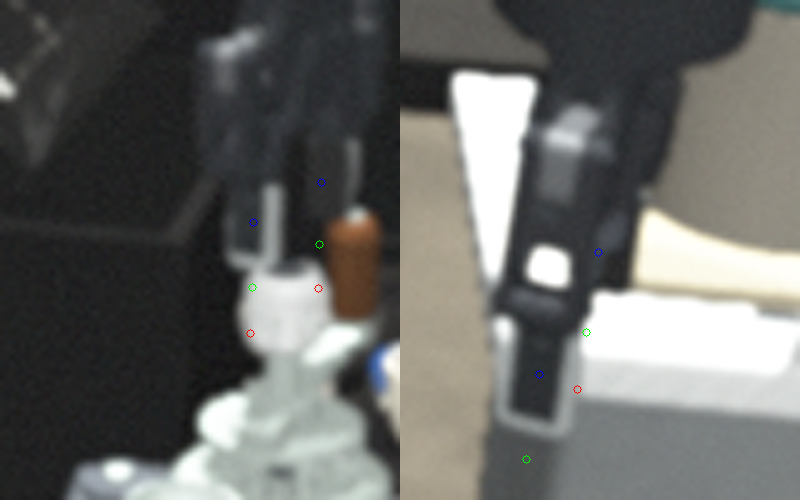

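The markers (expected fingertip positions) sit about 35–40 mm below the drawn fingertips, both here and in the start image. I'll cross-check numerically with the top view from the start.

```bash
python3 - <<'E'
from h import *
t=load("top");s=load("scene");im=cv2.imread("pics/top0.png")
R0=Ro.from_euler("xyz",[-3.1394,0,2.82]).as_matrix();p0=np.array([.1973,.5921,.1925])
for z in(-.013,-.05): print(z,[proj(t,p0+R0@[0,d,z]).round(1) for d in(-.0425,.0425)])
g=cv2.cvtColor(im,cv2.COLOR_BGR2GRAY)[205:262:2,100:180:2]
print("\n".join("".join(" .:-=+*#%@"[min(9,v//20)] for v in r) for r in g))
# mill base corners, seen in top z4 crop at (258,548),(497,560) front ; z=.014
for u in((258,548),(497,560)): print(plane(t,(225+u[0]/6,145+u[1]/6),.014))
for u in((55,470),(283,385)): print(plane(s,(265+u[0]/3.5,165+u[1]/3.5),.014))
E
python3 -m pendant '{"jaw":[0.7,0.6,0.5,0.4,0.3,0.3,0.3,0.3],"slide":[[0,2,0],[0,2,0],[0,2,0],[0,2,0],[0,2,0],[0,2,0],[0,2,0],[0,2,0]],"yaw":[0,0,0,0,0,0,0,0]}' 20
```

```text
-0.013 [array([154.5, 253.3]), array([130.9, 241.1])]
-0.05 [array([151.2, 246.3]), array([127.1, 233.9])]
..::-==--::::::::-:.:##-::::::::========
...:::::::::::::-:..-#=:.:::::-:::=====+
....:::::::::::--....+:.::::::-:::::-==+
....:::::::::-=+.....-:::..::::::::::::=
......:--:--=+-......::.....::::::::::::
.......:-==-:........::.....::::::::::::
.....................:::....:::::--:::::
.....................::.....::::::*:::::
............................::::::#:::::
   .....................::..:.::::-:::::
        ............--:..:..:..::..:::::
        ............:----:..:..:::.:::::
         .+ ..........::-:....::.:::::::
          :.............:::....:..::::::
:::...     -..   .....:..:.........:::::
:::::::::.....    ......................
::::::::::::::::........................
::::::::::::::::::::::.....:............
:::::::::::::::::::-:::......:.........*
.::::::::::::::::::::::::...:::::::::..+
.:::::::::::::::::::::::+-..:::::::::::+
...:::::::::::::::::::::-=..:::::::::::+
:..::::::::::::::::::::::=-::::::::::::=
...::::::::::::::::::::::::::::::::::::-
:..:::::::::::::::::::::::::::::::::::::
:...::::::::::::::::::::::::::::::::::::
::....:::::::::::::::::-.:::::::::::::::
::....:::::::::::::::::-::::::::::::::::
:::....:::::::::::::::::::::::::::::::::
[0.41472093 0.29209951 0.014     ]
[0.4301815  0.15937186 0.014     ]
[0.57137224 0.32249105 0.014     ]
[0.43566634 0.18003721 0.014     ]
t: 6.75
tcp_pos: [0.4838, 0.234, 0.2446]
eef_rot: [-3.142, -0.0, 2.82]
contact_force: [-0.4, -0.2, -0.3]
opening: 0.301
grasp_force: 0.0
```

The jaw closed past the knob's width without touching it, so the real tips sit about 35 mm higher than the TCP reading, as the pictures show. I'll reopen, go lower and watch the force.

```bash
python3 -m pendant '{"jaw":[0.8,0.8,0.8,0.8,0.8,0.8,0.8,0.8,0.8,0.8],"slide":[[0,0,0],[0,0,0],[0,0,0],[0,0,5],[0,0,10],[0,0,15],[0,0,20],[0,0,25],[0,0,30],[0,0,30]],"yaw":[0,0,0,0,0,0,0,0,0,0]}'
python3 -m pendant '{"jaw":[0.7,0.6,0.5,0.45,0.4,0.35,0.3,0.3,0.3],"slide":[[0,0,0],[0,0,0],[0,0,0],[0,0,0],[0,0,0],[0,0,0],[0,0,0],[0,0,0],[0,0,0]],"yaw":[0,0,0,0,0,0,0,0,0]}' 20
python3 - <<'E'
from h import *
from rig import eyes,bot
s=eyes.read_camera("scene")
f=cv2.resize(s["frame"][130:250,270:390],None,fx=5,fy=5,interpolation=cv2.INTER_CUBIC);cv2.imwrite("pics/z7.png",f)
o=bot.observe();print(o["contact_force"],o["moment"],o["opening"],o["tcp_pos"])
E
```

```text
t: 7.58
tcp_pos: [0.4829, 0.2337, 0.213]
eef_rot: [-3.14, -0.002, 2.82]
contact_force: [-0.6, 0.0, 0.3]
opening: 0.801
grasp_force: 0.0
t: 8.33
tcp_pos: [0.485, 0.2365, 0.2155]
eef_rot: [3.136, 0.001, 2.821]
contact_force: [1.6, 7.0, -1.0]
opening: 0.402
grasp_force: 20.5
[ 0.68386983  6.35634501 -0.57997103] [ 1.27311003 -0.26992826 -0.06330307] 0.4024371087586562 [0.4850323  0.23647318 0.21550303]
```

View pics/z7.png

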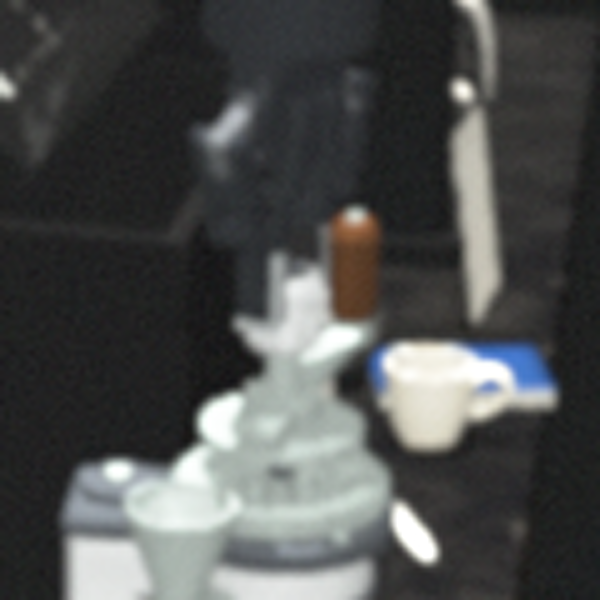

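The grip holds the knob: it stopped at 0.40 with 20 N, and the pads are round the knob at crop (300,300). There's a 6 N sideways load, so I'll shift a little along y and lower gently to the tooth tops.

```bash
python3 -m pendant '{"jaw":[0.3,0.3,0.3,0.3,0.3,0.3,0.3,0.3],"slide":[[0,1,0],[0,2,0],[0,2,1],[0,2,2],[0,2,3],[0,2,4],[0,2,4],[0,2,4]],"yaw":[0,0,0,0,0,0,0,0]}' 25; python3 look.py
python3 -m pendant '{"jaw":[0.3,0.3,0.3,0.3],"slide":[[0,0,1],[0,0,1.5],[0,0,1.5],[0,0,1.5]],"yaw":[0,0,0,0]}'; python3 look.py
```

```text
t: 9.05
tcp_pos: [0.485, 0.2364, 0.2115]
eef_rot: [3.14, 0.001, 2.82]
contact_force: [0.8, 4.2, 4.2]
opening: 0.407
grasp_force: 26.1
9.05 [0.485  0.2364 0.2115] [3.14e+00 1.00e-03 2.82e+00] [ 0.33  0.11 -0.19  1.27  0.    0.65] [0.8 4.2 4.2] [ 0.94 -0.09  0.03]
t: 9.38
tcp_pos: [0.485, 0.2364, 0.2114]
eef_rot: [3.139, 0.002, 2.82]
contact_force: [-2.7, 3.3, 11.6]
opening: 0.4
grasp_force: 26.7
9.3833 [0.485  0.2364 0.2114] [3.139e+00 2.000e-03 2.820e+00] [ 0.33  0.11 -0.19  1.27  0.    0.65] [-2.7  3.3 11.6] [ 0.71  0.43 -0.  ]
```

The teeth are resting on the ring with about 11 N. I'll ease off slightly and turn in small steps, watching for the force to fall.

```bash
python3 -m pendant '{"jaw":[0.3,0.3,0.3,0.3],"slide":[[0,1,-0.5],[0,1,-0.5],[0,1,-0.5],[0,1,-0.5]],"yaw":[0,0.05,0.1,0.1]}'; python3 look.py
python3 -m pendant '{"jaw":[0.3,0.3,0.3],"slide":[[0,0,0],[0,0,0],[0,0,0]],"yaw":[0.05,0.1,0.1]}'; python3 look.py
```

```text
t: 9.72
tcp_pos: [0.485, 0.2362, 0.2114]
eef_rot: [-3.141, 0.002, 2.718]
contact_force: [-3.0, 0.2, 10.3]
opening: 0.406
grasp_force: 26.7
9.7167 [0.485  0.2362 0.2114] [-3.141e+00  2.000e-03  2.718e+00] [ 0.33  0.12 -0.19  1.27 -0.    0.76] [-3.   0.2 10.3] [ 0.2   0.48 -0.09]
t: 9.97
tcp_pos: [0.4849, 0.236, 0.2114]
eef_rot: [-3.141, 0.002, 2.618]
contact_force: [-2.6, -0.8, 10.5]
opening: 0.41
grasp_force: 26.7
9.9667 [0.4849 0.236  0.2114] [-3.141e+00  2.000e-03  2.618e+00] [ 0.33  0.12 -0.19  1.27 -0.    0.86] [-2.6 -0.8 10.5] [ 0.13  0.52 -0.17]
```

```bash
for i in 1; do python3 -m pendant '{"jaw":[0.3,0.3,0.3],"slide":[[0,0,0],[0,0,0],[0,0,0]],"yaw":[0.05,0.1,0.1]}'; done; python3 look.py
python3 -m pendant '{"jaw":[0.3,0.3,0.3],"slide":[[0,0,0],[0,0,0],[0,0,0]],"yaw":[0.05,0.1,0.1]}'; python3 look.py
```

```text
t: 10.22
tcp_pos: [0.4848, 0.2358, 0.2114]
eef_rot: [-3.141, 0.002, 2.518]
contact_force: [-3.0, -1.6, 11.1]
opening: 0.403
grasp_force: 26.7
10.2167 [0.4848 0.2358 0.2114] [-3.141e+00  2.000e-03  2.518e+00] [ 0.33  0.12 -0.19  1.27 -0.    0.96] [-3.  -1.6 11.1] [ 0.04  0.54 -0.1 ]
t: 10.47
tcp_pos: [0.4846, 0.2356, 0.2114]
eef_rot: [-3.14, 0.002, 2.418]
contact_force: [-2.2, -1.7, 11.6]
opening: 0.405
grasp_force: 26.7
10.4667 [0.4846 0.2356 0.2114] [-3.140e+00  2.000e-03  2.418e+00] [ 0.33  0.11 -0.19  1.27 -0.    1.06] [-2.2 -1.7 11.6] [-0.1   0.6  -0.15]
```

```bash
python3 -m pendant '{"jaw":[0.3,0.3,0.3],"slide":[[0,0,0],[0,0,0],[0,0,0]],"yaw":[0.05,0.1,0.1]}'; python3 look.py
python3 -m pendant '{"jaw":[0.3,0.3,0.3],"slide":[[0,0,0],[0,0,0],[0,0,0]],"yaw":[0.05,0.1,0.1]}'; python3 look.py
```

```text
t: 10.72
tcp_pos: [0.4845, 0.2354, 0.2114]
eef_rot: [-3.14, 0.002, 2.318]
contact_force: [-4.0, -2.5, 11.1]
opening: 0.408
grasp_force: 26.8
10.7167 [0.4845 0.2354 0.2114] [-3.140e+00  2.000e-03  2.318e+00] [ 0.33  0.11 -0.19  1.27 -0.    1.16] [-4.  -2.5 11.1] [-0.2   0.66 -0.17]
t: 10.97
tcp_pos: [0.4843, 0.2353, 0.2114]
eef_rot: [-3.14, 0.003, 2.218]
contact_force: [-3.6, -2.4, 11.3]
opening: 0.407
grasp_force: 26.8
10.9667 [0.4843 0.2353 0.2114] [-3.140e+00  3.000e-03  2.218e+00] [ 0.33  0.11 -0.19  1.27 -0.    1.26] [-3.6 -2.4 11.3] [-0.24  0.72 -0.16]
```

```bash
python3 - <<'E'
from h import *
from rig import eyes
s=eyes.read_camera("scene");f=s["frame"][165:200,325:365]
k=cv2.inRange(cv2.cvtColor(f,cv2.COLOR_BGR2HSV),(3,110,60),(20,255,255));M=cv2.moments(k,True);uv=(325+M["m10"]/M["m00"],165+M["m01"]/M["m00"]);print(uv,plane(s,uv,.245),M["m00"])
E
```

```text
(359.8789808917197, 188.9108280254777) [0.41249932 0.17118837 0.245     ] 157.0
```

The crank has followed 34° and hasn't dropped yet. I'll continue a little to cover the rest of the pitch.

```bash
python3 -m pendant '{"jaw":[0.3,0.3,0.3],"slide":[[0,0,0],[0,0,0],[0,0,0]],"yaw":[0.05,0.1,0.1]}'; python3 look.py
python3 -m pendant '{"jaw":[0.3,0.3,0.3],"slide":[[0,0,0],[0,0,0],[0,0,0]],"yaw":[0.05,0.1,0.1]}'; python3 look.py
```

```text
t: 11.27
tcp_pos: [0.4841, 0.2351, 0.2114]
eef_rot: [-3.14, 0.003, 2.117]
contact_force: [-3.6, -2.4, 12.4]
opening: 0.404
grasp_force: 26.9
11.2667 [0.4841 0.2351 0.2114] [-3.140e+00  3.000e-03  2.117e+00] [ 0.33  0.11 -0.19  1.27 -0.    1.36] [-3.6 -2.4 12.4] [-0.35  0.81 -0.15]
t: 11.52
tcp_pos: [0.4839, 0.235, 0.2114]
eef_rot: [-3.14, 0.003, 2.017]
contact_force: [-4.7, -2.6, 12.0]
opening: 0.405
grasp_force: 26.9
11.5167 [0.4839 0.235  0.2114] [-3.140e+00  3.000e-03  2.017e+00] [ 0.33  0.11 -0.19  1.27 -0.    1.46] [-4.7 -2.6 12. ] [-0.4   0.89 -0.12]
```

After 46° there's still no drop, which is more than a full pitch, so the contact may not be the teeth. I'll lift gently to measure the knob's real travel from its upper stop.

```bash
python3 -m pendant '{"jaw":[0.3,0.3,0.3],"slide":[[0,0,-1],[0,0,-2],[0,0,-2]],"yaw":[0,0,0]}' 35; python3 -m pendant '{"jaw":[0.3,0.3,0.3],"slide":[[0,0,-1],[0,0,-2],[0,0,-2]],"yaw":[0,0,0]}';python3 -m pendant '{"jaw":[0.3,0.3,0.3],"slide":[[0,0,-1],[0,0,-2],[0,0,-2]],"yaw":[0,0,0]}';python3 -m pendant '{"jaw":[0.3,0.3,0.3],"slide":[[0,0,-1],[0,0,-2],[0,0,-2]],"yaw":[0,0,0]}'
```

```text
t: 11.77
tcp_pos: [0.4838, 0.235, 0.2115]
eef_rot: [-3.138, 0.003, 2.019]
contact_force: [-3.8, -4.1, 5.7]
opening: 0.403
grasp_force: 35.3
t: 12.02
tcp_pos: [0.4837, 0.2351, 0.2118]
eef_rot: [-3.137, 0.002, 2.019]
contact_force: [-1.6, -5.4, -3.8]
opening: 0.406
grasp_force: 35.3
t: 12.27
tcp_pos: [0.4837, 0.2351, 0.2138]
eef_rot: [-3.137, 0.002, 2.019]
contact_force: [-1.1, -4.4, -3.4]
opening: 0.404
grasp_force: 35.4
t: 12.52
tcp_pos: [0.4837, 0.2351, 0.2158]
eef_rot: [-3.137, 0.002, 2.019]
contact_force: [-0.2, -5.8, -3.8]
opening: 0.402
grasp_force: 35.4
```

```bash
python3 -m pendant '{"jaw":[0.3,0.3,0.3],"slide":[[0,0,-1],[0,0,-2],[0,0,-2]],"yaw":[0,0,0]}'; python3 -m pendant '{"jaw":[0.3,0.3,0.3],"slide":[[0,0,-1],[0,0,-2],[0,0,-2]],"yaw":[0,0,0]}'
```

```text
t: 12.77
tcp_pos: [0.4837, 0.2351, 0.2176]
eef_rot: [-3.137, 0.002, 2.019]
contact_force: [-0.4, -5.6, -3.8]
opening: 0.402
grasp_force: 36.4
t: 13.02
tcp_pos: [0.4835, 0.2351, 0.2178]
eef_rot: [-3.136, 0.002, 2.019]
contact_force: [2.0, -4.9, -14.0]
opening: 0.404
grasp_force: 37.0
```

The upper stop is at z = 0.2176, so 0.2114 was indeed on the tooth tops, and the 10–12 N press probably dragged the ring along. I'll rock back more slowly with only about 4 N.

```bash
python3 -m pendant '{"jaw":[0.3,0.3,0.3,0.3,0.3,0.3,0.3,0.3],"slide":[[0,-1,2],[0,-1,4],[0,-1,6],[0,-1,8],[0,-1,9],[0,-1,9.5],[0,-1,10],[0,-1,10]],"yaw":[0,0,0,0,0,0,0,0]}'
for k in 1; do python3 -m pendant '{"jaw":[0.3,0.3,0.3,0.3,0.3,0.3],"slide":[[0,0,0],[0,0,0],[0,0,0],[0,0,0],[0,0,0],[0,0,0]],"yaw":[-0.025,-0.05,-0.075,-0.1,-0.125,-0.125]}';done; python3 look.py
```

```text
t: 13.68
tcp_pos: [0.4838, 0.2351, 0.2118]
eef_rot: [-3.14, 0.002, 2.019]
contact_force: [-0.4, -5.0, 1.5]
opening: 0.399
grasp_force: 38.5
t: 14.18
tcp_pos: [0.4841, 0.2353, 0.2118]
eef_rot: [-3.141, 0.002, 2.145]
contact_force: [-0.7, -6.3, -0.1]
opening: 0.399
grasp_force: 38.4
14.1833 [0.4841 0.2353 0.2118] [-3.141e+00  2.000e-03  2.145e+00] [ 0.33  0.11 -0.19  1.27 -0.    1.33] [-0.7 -6.3 -0.1] [-1.09  0.03  0.07]
```

```bash
python3 -m pendant '{"jaw":[0.3,0.3,0.3,0.3,0.3,0.3,0.3],"slide":[[-0.9,-0.6,0.5],[-0.9,-0.6,1],[-0.9,-0.6,1],[-0.9,-0.6,1],[-0.9,-0.6,1],[-0.9,-0.6,1],[-0.9,-0.6,1]],"yaw":[0,0,-0.025,-0.05,-0.075,-0.1,-0.1]}'
python3 -m pendant '{"jaw":[0.3,0.3,0.3,0.3,0.3],"slide":[[0,0,0],[0,0,0],[0,0,0],[0,0,0],[0,0,0]],"yaw":[-0.025,-0.05,-0.075,-0.1,-0.1]}'
python3 -m pendant '{"jaw":[0.3,0.3,0.3,0.3,0.3],"slide":[[0,0,0],[0,0,0],[0,0,0],[0,0,0],[0,0,0]],"yaw":[-0.025,-0.05,-0.075,-0.1,-0.1]}'; python3 look.py
```

```text
t: 14.77
tcp_pos: [0.4843, 0.2355, 0.2115]
eef_rot: [3.14, 0.0, 2.247]
contact_force: [-1.8, -3.1, 4.5]
opening: 0.4
grasp_force: 38.9
t: 15.18
tcp_pos: [0.4844, 0.2356, 0.2106]
eef_rot: [3.14, 0.0, 2.347]
contact_force: [0.5, -2.1, 2.8]
opening: 0.398
grasp_force: 38.5
t: 15.6
tcp_pos: [0.4845, 0.2357, 0.2105]
eef_rot: [3.14, 0.0, 2.446]
contact_force: [2.0, -0.9, 0.2]
opening: 0.399
grasp_force: 38.4
15.6 [0.4845 0.2357 0.2105] [3.14  0.    2.446] [ 0.33  0.11 -0.19  1.27  0.    1.03] [ 2.  -0.9  0.2] [-0.07 -0.51 -0.11]
```

It has dropped past the tooth tops (z = 0.2105, force gone), so the teeth are in mesh. I'll relieve the flank slightly and push it home gently.

```bash
python3 -m pendant '{"jaw":[0.3,0.3,0.3,0.3,0.3],"slide":[[0,0,0],[0,0,1],[0,0,2],[0,0,2.5],[0,0,2.5]],"yaw":[0.04,0.04,0.04,0.04,0.04]}'
python3 look.py
```

```text
t: 16.02
tcp_pos: [0.4845, 0.2357, 0.2088]
eef_rot: [3.14, 0.001, 2.406]
contact_force: [2.0, -0.9, 5.3]
opening: 0.401
grasp_force: 38.8
16.0167 [0.4845 0.2357 0.2088] [3.140e+00 1.000e-03 2.406e+00] [ 0.33  0.11 -0.19  1.26  0.    1.07] [ 2.  -0.9  5.3] [-0.17 -0.28  0.12]
```

```bash
python3 -m pendant '{"jaw":[0.3,0.3,0.3,0.3],"slide":[[0,0,0.5],[0,0,1.5],[0,0,2],[0,0,2]],"yaw":[-0.02,-0.02,-0.02,-0.02]}'
python3 -m pendant '{"jaw":[0.3,0.3,0.3,0.3],"slide":[[0,0,0.5],[0,0,1.5],[0,0,2],[0,0,2]],"yaw":[0,0,0,0]}'
python3 look.py
```

```text
t: 16.35
tcp_pos: [0.4846, 0.2357, 0.2068]
eef_rot: [3.14, 0.001, 2.426]
contact_force: [1.9, -1.0, 5.6]
opening: 0.401
grasp_force: 38.9
t: 16.68
tcp_pos: [0.4845, 0.2357, 0.205]
eef_rot: [3.14, 0.001, 2.426]
contact_force: [1.9, -0.7, 5.4]
opening: 0.4
grasp_force: 39.0
16.6833 [0.4845 0.2357 0.205 ] [3.140e+00 1.000e-03 2.426e+00] [ 0.33  0.12 -0.2   1.25  0.    1.05] [ 1.9 -0.7  5.4] [-0.14 -0.28 -0.11]
```

```bash
python3 -m pendant '{"jaw":[0.3,0.3,0.3,0.3],"slide":[[0,0,0.5],[0,0,1],[0,0,1.5],[0,0,1.5]],"yaw":[0,0,0,0]}'
python3 -m pendant '{"jaw":[0.3,0.3,0.3,0.3],"slide":[[0,0,0.5],[0,0,1],[0,0,1.5],[0,0,1.5]],"yaw":[0,0,0,0]}'
python3 look.py
```

```text
t: 17.02
tcp_pos: [0.4845, 0.2357, 0.2037]
eef_rot: [3.14, 0.001, 2.426]
contact_force: [0.2, -0.9, 7.4]
opening: 0.401
grasp_force: 39.1
t: 17.35
tcp_pos: [0.4846, 0.2358, 0.2035]
eef_rot: [3.139, 0.001, 2.426]
contact_force: [-0.3, -0.8, 11.6]
opening: 0.397
grasp_force: 39.5
17.35 [0.4846 0.2358 0.2035] [3.139e+00 1.000e-03 2.426e+00] [ 0.33  0.12 -0.2   1.25  0.    1.05] [-0.3 -0.8 11.6] [-0.32  0.24 -0.09]
```

The knob is fully home: z = 0.2035 is 14 mm below the upper stop, and the force rises against it. Now I release, rise and locate the crank grip.

```bash
python3 -m pendant '{"jaw":[0.5,0.7,0.85,0.85,0.85,0.85,0.85,0.85,0.85],"slide":[[0,0,0],[0,0,0],[0,0,0],[0,0,0],[0,0,-10],[0,0,-30],[0,0,-55],[0,0,-80],[0,0,-80]],"yaw":[0,0,0,0,0,0,0,0,0]}'
python3 - <<'E'
from h import *
from rig import eyes
s=eyes.read_camera("scene")
f=s["frame"][165:205,325:375]
k=cv2.inRange(cv2.cvtColor(f,cv2.COLOR_BGR2HSV),(3,110,60),(20,255,255));M=cv2.moments(k,True);uv=(325+M["m10"]/M["m00"],165+M["m01"]/M["m00"]);g=plane(s,uv,.245);print(uv,g,M["m00"])
d=g[:2]-[.481,.2335];print(np.hypot(*d),np.degrees(np.arctan2(d[1],d[0])))
# knob rows: bright pixels along column 327
c=cv2.cvtColor(s["frame"],cv2.COLOR_BGR2GRAY);print(c[176:215,325:330].mean(1).astype(int))
E
python3 look.py .4293 .1525 .284
```

```text
t: 18.1
tcp_pos: [0.4867, 0.2364, 0.2872]
eef_rot: [3.133, 0.004, 2.425]
contact_force: [0.9, 0.1, 0.9]
opening: 0.85
grasp_force: 0.0
(354.35, 185.98888888888888) [0.42744444 0.15345798 0.245     ] 180.0
0.09630640016079782 -123.78620321358744
[ 30  29  30  33  32  30  31  33  31  32  50  76  88 109 162 220 237 238
 233 227 225 224 221 219 218 219 220 221 213 193 180 177 176 179 182 184
 182 178 176]
18.15 [0.4859 0.2361 0.2849] [3.136e+00 3.000e-03 2.425e+00] [ 0.33  0.09 -0.07  1.41  0.    1.05] [-0.3 -0.5 -0.1] [0.03 0.02 0.03]
[ -12.2 -100.2    0.3]
```

The grip's measured angle of −123.8° matches the prediction, and the knob sits visibly lower (its top went from row 181 to 190). Moving over the grip and down.

```bash
python3 -m pendant '{"jaw":[0.65,0.65,0.65,0.65,0.65,0.65],"slide":[[-4,-33,0],[-8,-66,0],[-12,-95,0],[-12,-100,0],[-12,-100,0],[-12,-100,0]],"yaw":[0,0,0,0,0,0]}'
python3 look.py .4293 .1525 .204
python3 - <<'E'
from h import *
from rig import eyes
s=eyes.read_camera("scene")
f=cv2.resize(s["frame"][130:250,290:410],None,fx=5,fy=5,interpolation=cv2.INTER_CUBIC);cv2.imwrite("pics/z8.png",f)
E
```

```text
t: 18.65
tcp_pos: [0.4272, 0.1522, 0.2807]
eef_rot: [3.141, -0.0, 2.424]
contact_force: [0.2, -0.0, -0.9]
opening: 0.653
grasp_force: 0.0
18.65 [0.4272 0.1522 0.2807] [ 3.141 -0.     2.424] [ 0.2  -0.07 -0.23  1.41  0.    0.92] [ 0.2 -0.  -0.9] [ 0.01 -0.   -0.01]
[-1.4  1.6 76.7]
```

View pics/z8.png

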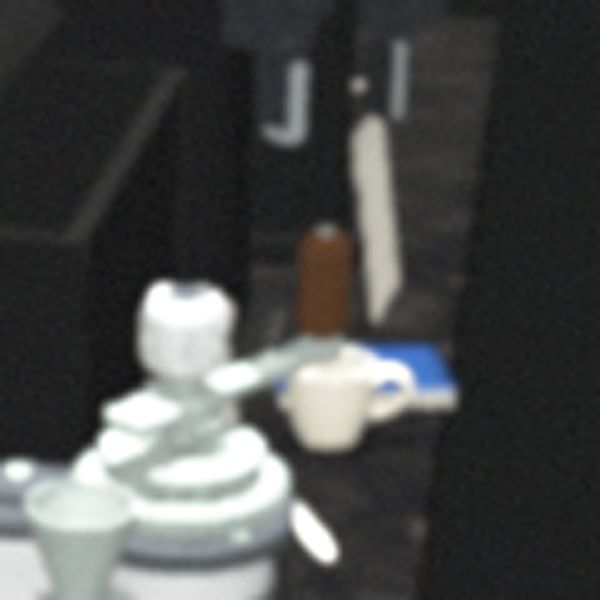

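The fingers straddle the grip: tips at crop (280,140) and (395,115), grip at (325,225–335). Going down and closing.

```bash
python3 -m pendant '{"jaw":[0.65,0.65,0.65,0.65,0.65,0.65],"slide":[[-1,1,20],[-1,1,40],[-1,1,55],[-1,1,70],[-1,1,80],[-1,1,80]],"yaw":[0,0,0,0,0,0]}'; python3 -m pendant '{"jaw":[0.5,0.4,0.35,0.3,0.25,0.2,0.2,0.2],"slide":[[0,0,0],[0,0,0],[0,0,0],[0,0,0],[0,0,0],[0,0,0],[0,0,0],[0,0,0]],"yaw":[0,0,0,0,0,0,0,0]}' 30; python3 look.py
```

```text
t: 19.2
tcp_pos: [0.4272, 0.1525, 0.1984]
eef_rot: [-3.138, -0.003, 2.426]
contact_force: [-0.3, -0.2, -0.5]
opening: 0.645
grasp_force: 0.0
t: 19.87
tcp_pos: [0.4295, 0.1522, 0.2023]
eef_rot: [3.14, 0.001, 2.425]
contact_force: [-0.2, 0.2, 5.1]
opening: 0.28
grasp_force: 29.7
19.8667 [0.4295 0.1522 0.2023] [3.140e+00 1.000e-03 2.425e+00] [ 0.2  -0.03 -0.36  1.24 -0.    0.92] [-0.2  0.2  5.1] [-0.07  0.2   0.01]
```

The grip is held. Working out the arc about the spindle (0.4846, 0.2358).

```bash
cat > arc.py <<'E'
from h import *
from rig import bot
o=bot.observe();p=o["tcp_pos"];c=np.array([.4846,.2358]);d=p[:2]-c;a=np.arctan2(d[1],d[0]);print(np.hypot(*d),np.degrees(a))
q=[rel(o,[*(c+.1*np.array([np.cos(a-np.radians(5*i)),np.sin(a-np.radians(5*i))])),p[2]])[:2].round().astype(int).tolist() for i in range(1,13)];print(q)
E
python3 arc.py
```

```text
0.10013477810047579 -123.41353739666094
[[9, -1], [17, -1], [26, 0], [35, 2], [43, 4], [51, 7], [59, 10], [67, 15], [74, 20], [81, 25], [87, 32], [92, 38]]
```

```bash
python3 -m pendant '{"jaw":[0.2,0.2,0.2,0.2,0.2,0.2,0.2,0.2,0.2,0.2,0.2,0.2],"slide":[[0,0,-1],[4,0,-1],[9,-1,-1],[17,-1,-1],[26,0,-1],[35,2,-1],[43,4,-1],[51,7,-1],[59,10,-1],[67,15,-1],[74,20,-1],[74,20,-1]],"yaw":[0,0,0,0,0,0,0,0,0,0,0,0]}'; python3 look.py; python3 arc.py
```

```text
t: 20.87
tcp_pos: [0.3862, 0.2177, 0.2024]
eef_rot: [3.14, 0.0, 2.427]
contact_force: [4.8, 2.1, 0.1]
opening: 0.278
grasp_force: 29.9
20.8667 [0.3862 0.2177 0.2024] [3.14  0.    2.427] [ 0.37 -0.06 -0.38  1.24  0.    1.08] [4.8 2.1 0.1] [ 0.34 -0.99  0.01]
0.09999957530004054 -169.5797639219718
[[7, 6], [13, 12], [18, 19], [23, 26], [27, 34], [31, 42], [34, 50], [36, 58], [37, 67], [38, 76], [37, 84], [36, 93]]
```

```bash
python3 -m pendant '{"jaw":[0.2,0.2,0.2,0.2,0.2,0.2,0.2,0.2,0.2,0.2,0.2,0.2],"slide":[[7,6,0],[13,12,0],[18,19,0],[23,26,0],[27,34,0],[31,42,0],[34,50,0],[36,58,0],[37,67,0],[38,76,0],[37,84,0],[36,93,0]],"yaw":[0,0,0,0,0,0,0,0,0,0,0,0]}'; python3 look.py; python3 arc.py
```

```text
t: 21.87
tcp_pos: [0.4185, 0.3107, 0.2023]
eef_rot: [-3.14, -0.004, 2.425]
contact_force: [-1.2, -1.8, 6.6]
opening: 0.278
grasp_force: 30.5
21.8667 [0.4185 0.3107 0.2023] [-3.14  -0.004  2.425] [ 0.51  0.09 -0.23  1.25  0.    1.23] [-1.2 -1.8  6.6] [-0.42  0.27  0.04]
0.09986735271601833 131.43690274458132
[[-1, 9], [-4, 17], [-7, 25], [-10, 33], [-15, 41], [-20, 48], [-25, 54], [-32, 61], [-38, 66], [-45, 71], [-53, 76], [-61, 79]]
```

```bash
python3 -m pendant '{"jaw":[0.2,0.2,0.2,0.2,0.2],"slide":[[-1,8,0],[-4,17,0],[-7,25,0],[-10,33,0],[-10,33,0]],"yaw":[0,0,0,0,0]}'
python3 -m pendant '{"jaw":[0.35,0.5,0.65,0.65,0.65,0.65,0.65,0.65,0.65,0.65,0.65,0.65],"slide":[[0,0,0],[0,0,0],[0,0,0],[0,0,0],[0,0,-15],[0,0,-40],[0,0,-75],[0,0,-110],[0,0,-110],[0,0,-110],[0,0,-110],[0,0,-110]],"yaw":[0,0,0,0,0,0,0,0,0,0,0,0]}'
python3 - <<'E'
from h import *
from rig import eyes
s=eyes.read_camera("scene");t=load("top");old=load("scene")
f=s["frame"][160:235,300:400]
k=cv2.inRange(cv2.cvtColor(f,cv2.COLOR_BGR2HSV),(3,110,60),(20,255,255));M=cv2.moments(k,True);uv=(300+M["m10"]/M["m00"],160+M["m01"]/M["m00"]);g=plane(s,uv,.245);d=g[:2]-[.481,.2335];print(uv,g,M["m00"],np.hypot(*d),np.degrees(np.arctan2(d[1],d[0])))
for im in(old,s): print(cv2.cvtColor(im["frame"],cv2.COLOR_BGR2GRAY)[176:204,322:332].mean(1).astype(int))
# glass/cup/brush region changes
df=cv2.absdiff(s["frame"],old["frame"]).max(2)>40
for n,(x0,y0,x1,y1) in dict(glass=(328,288,356,326),brush=(312,330,334,364),cup=(310,262,340,292),ecup=(344,196,370,222)).items(): print(n,df[y0:y1,x0:x1].mean().round(3))
E
python3 look.py
```

```text
t: 22.28
tcp_pos: [0.4496, 0.3293, 0.2023]
eef_rot: [3.141, -0.002, 2.425]
contact_force: [1.3, -1.6, 6.1]
opening: 0.282
grasp_force: 30.4
t: 23.28
tcp_pos: [0.4481, 0.3274, 0.3102]
eef_rot: [-3.139, -0.001, 2.425]
contact_force: [0.2, -0.3, -1.4]
opening: 0.649
grasp_force: 0.0
(337.0, 213.47826086956522) [0.44625644 0.33264935 0.245     ] 184.0 0.10506049642981331 109.31129798767952
[ 27  26  27  25  38  91 152 189 227 253 255 254 253 243 225 214 212 211
 209 209 211 209 206 196 182 173 174 175]
[ 31  29  29  29  30  30  29  29  28  43 101 165 198 233 254 255 255 254
 251 239 227 225 226 224 222 221 219 216]
glass 0.0
brush 0.0
cup 0.012
ecup 0.0
23.3333 [0.448  0.3274 0.3101] [-3.138e+00 -1.000e-03  2.425e+00] [0.51 0.12 0.02 1.48 0.   1.23] [-0.4  0.1 -0. ] [ 0.   -0.02  0.06]
```

The crank carried about 127° and nothing else has moved. The knob's image shift is 5 px, and 14 mm should be about 5.8 px, so I'll check by pressing the top with closed fingers.

```bash
python3 look.py .4846 .2358 .245; python3 -m pendant '{"jaw":[0.5,0.4,0.3,0.2,0.1,0,0,0,0],"slide":[[0,0,0],[0,0,0],[0,0,0],[0,0,0],[0,0,0],[0,0,0],[0,0,0],[0,0,0],[0,0,0]],"yaw":[0,0,0,0,0,0,0,0,0]}' 20
```

```text
23.3333 [0.448  0.3274 0.3101] [-3.138e+00 -1.000e-03  2.425e+00] [0.51 0.12 0.02 1.48 0.   1.23] [-0.4  0.1 -0. ] [ 0.   -0.02  0.06]
[-87.8 -44.8  65.1]
t: 24.08
tcp_pos: [0.4492, 0.3279, 0.3122]
eef_rot: [3.141, 0.0, 2.425]
contact_force: [0.0, -0.0, -0.2]
opening: -0.001
grasp_force: 0.0
```

```bash
python3 -m pendant '{"jaw":[0,0,0,0,0,0,0],"slide":[[-30,-15,0],[-60,-30,0],[-88,-45,0],[-88,-45,20],[-88,-45,40],[-88,-45,55],[-88,-45,55]],"yaw":[0,0,0,0,0,0,0]}'; python3 look.py
python3 -m pendant '{"jaw":[0,0,0,0,0],"slide":[[0,0,3],[0,0,6],[0,0,9],[0,0,10],[0,0,10]],"yaw":[0,0,0,0,0]}'
```

```text
t: 24.67
tcp_pos: [0.4838, 0.235, 0.2535]
eef_rot: [-3.136, -0.003, 2.424]
contact_force: [-0.8, 0.1, -0.5]
opening: -0.001
grasp_force: 0.0
24.6667 [0.4838 0.235  0.2535] [-3.136e+00 -3.000e-03  2.424e+00] [ 0.33  0.1  -0.11  1.36  0.    1.05] [-0.8  0.1 -0.5] [-0.04  0.03  0.01]
t: 25.08
tcp_pos: [0.4861, 0.2364, 0.2475]
eef_rot: [3.141, 0.0, 2.425]
contact_force: [-0.1, 0.2, 0.2]
opening: 0.001
grasp_force: 0.0
```

```bash
python3 -m pendant '{"jaw":[0,0,0,0,0],"slide":[[0,0,1],[0,0,2],[0,0,3],[0,0,3],[0,0,3]],"yaw":[0,0,0,0,0]}'; python3 -m pendant '{"jaw":[0,0,0,0],"slide":[[0,0,1],[0,0,2],[0,0,2],[0,0,2]],"yaw":[0,0,0,0]}';python3 -m pendant '{"jaw":[0,0,0,0],"slide":[[0,0,1],[0,0,2],[0,0,2],[0,0,2]],"yaw":[0,0,0,0]}'
```

```text
t: 25.5
tcp_pos: [0.4859, 0.2362, 0.2441]
eef_rot: [-3.142, -0.0, 2.425]
contact_force: [-1.2, -0.2, -0.1]
opening: -0.004
grasp_force: 0.0
t: 25.83
tcp_pos: [0.4858, 0.2361, 0.242]
eef_rot: [-3.141, -0.0, 2.425]
contact_force: [-0.4, -0.3, -0.6]
opening: -0.001
grasp_force: 0.0
t: 26.17
tcp_pos: [0.4859, 0.2361, 0.24]
eef_rot: [-3.141, -0.0, 2.425]
contact_force: [0.0, 0.2, 0.3]
opening: -0.002
grasp_force: 0.0
```

```bash
python3 -m pendant '{"jaw":[0,0,0,0],"slide":[[0,0,1],[0,0,2],[0,0,2],[0,0,2]],"yaw":[0,0,0,0]}'; python3 -m pendant '{"jaw":[0,0,0,0],"slide":[[0,0,1],[0,0,2],[0,0,2],[0,0,2]],"yaw":[0,0,0,0]}';python3 -m pendant '{"jaw":[0,0,0,0],"slide":[[0,0,1],[0,0,2],[0,0,2],[0,0,2]],"yaw":[0,0,0,0]}'
```

```text
t: 26.5
tcp_pos: [0.4859, 0.2361, 0.238]
eef_rot: [-3.141, -0.0, 2.425]
contact_force: [-0.4, 0.2, 0.5]
opening: -0.006
grasp_force: 0.0
t: 26.83
tcp_pos: [0.4858, 0.2361, 0.236]
eef_rot: [-3.141, -0.0, 2.425]
contact_force: [0.5, -0.1, 0.3]
opening: 0.001
grasp_force: 0.0
t: 27.17
tcp_pos: [0.4859, 0.2361, 0.234]
eef_rot: [-3.141, -0.0, 2.425]
contact_force: [-0.5, -0.8, 0.2]
opening: -0.001
grasp_force: 0.0
```

```bash
python3 -m pendant '{"jaw":[0,0,0,0],"slide":[[0,0,1],[0,0,2],[0,0,2],[0,0,2]],"yaw":[0,0,0,0]}'; python3 -m pendant '{"jaw":[0,0,0,0],"slide":[[0,0,1],[0,0,2],[0,0,2],[0,0,2]],"yaw":[0,0,0,0]}';python3 -m pendant '{"jaw":[0,0,0,0],"slide":[[0,0,1],[0,0,2],[0,0,2],[0,0,2]],"yaw":[0,0,0,0]}'
```

```text
t: 27.5
tcp_pos: [0.4859, 0.2361, 0.232]
eef_rot: [-3.141, -0.0, 2.425]
contact_force: [0.1, 0.4, -0.5]
opening: 0.001
grasp_force: 0.0
t: 27.83
tcp_pos: [0.4859, 0.2361, 0.23]
eef_rot: [-3.141, -0.0, 2.425]
contact_force: [0.4, -0.2, 0.3]
opening: -0.003
grasp_force: 0.0
t: 28.17
tcp_pos: [0.4859, 0.2362, 0.228]
eef_rot: [-3.141, -0.0, 2.425]
contact_force: [-0.0, 0.5, 0.1]
opening: -0.002
grasp_force: 0.0
```

```bash
python3 -m pendant '{"jaw":[0,0,0,0],"slide":[[0,0,1],[0,0,2],[0,0,2],[0,0,2]],"yaw":[0,0,0,0]}'; python3 -m pendant '{"jaw":[0,0,0,0],"slide":[[0,0,1],[0,0,2],[0,0,2],[0,0,2]],"yaw":[0,0,0,0]}';python3 -m pendant '{"jaw":[0,0,0,0],"slide":[[0,0,1],[0,0,2],[0,0,2],[0,0,2]],"yaw":[0,0,0,0]}'
```

```text
t: 28.5
tcp_pos: [0.4861, 0.2362, 0.2264]
eef_rot: [3.141, 0.0, 2.425]
contact_force: [-0.7, 0.0, 1.3]
opening: 0.002
grasp_force: 0.8
t: 28.83
tcp_pos: [0.4862, 0.2363, 0.2262]
eef_rot: [3.14, 0.001, 2.425]
contact_force: [-3.1, -1.0, 9.7]
opening: 0.0
grasp_force: 4.7
t: 29.17
tcp_pos: [0.4863, 0.2363, 0.2262]
eef_rot: [3.139, 0.002, 2.425]
contact_force: [-6.4, -2.0, 16.7]
opening: 0.003
grasp_force: 8.4
```

The knob doesn't move under 17 N (z is fixed at 0.2262), so it's on its stop. Rising clear and handing in.

```bash
python3 -m pendant '{"jaw":[0,0,0,0,0,0,0,0],"slide":[[0,0,-5],[0,0,-20],[0,0,-50],[0,0,-80],[0,0,-110],[0,0,-110],[0,0,-110],[0,0,-110]],"yaw":[0,0,0,0,0,0,0,0]}'; python3 -c "
from rig import bot
print(bot.finish_job())"
```

```text
t: 29.83
tcp_pos: [0.4858, 0.2361, 0.3314]
eef_rot: [-3.141, -0.0, 2.425]
contact_force: [-0.3, -0.3, -1.3]
opening: -0.003
grasp_force: 0.0
the job is handed in; nothing more can be done
None
```

The job is handed in at about 30 s: the gear knob is meshed and fully down (a 17 N press could not move it), and the crank was wound about 125° clockwise by its grip and let go. The catch cup, shot glass, brush and espresso cup showed no movement in the scene camera. I did not re-check the tamper and milk jug, but the arm never worked near them. The first rocking pass, at 10–12 N, did not mesh and may have dragged the ring; a second at about 4 N did.

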